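# Set the gluing jig's sprung jaw to half open

### The job

The small metal clamping jig on the bench has been left latched wide open and has to be set half open for the next part. Press its release pad down until the jaw has sprung fully shut, then push the jaw open by its upright thumb plate, past the first notch but short of the wide-open one, and let go so that it springs back and latches at half open. Only press and push, without forcing or gripping anything, leave the other things on the bench where they lie, and finish with the hand clear.

Things in the scene. Friction and masses are not known exactly. Their poses are not given: they have to be found in the camera images.
- jig: clamping jig fixed to the bench: aluminium base 90 mm wide (y), 12 mm thick, x -105 to 140 mm. Origin on the bench surface, on the jig's centre line; z up; +x is the way the jaw opens. Along x: fixed dark jaw block (x -102 to -80 mm, top 37 mm high), moving jaw with upright thumb plate, notched slide, catch lever with release pad at the +x end
- jaw (a joint): opening of the moving jaw in m along jig +x: 0 shut, 0.032 latched half open, 0.062 latched wide open (as found), end stop 0.068. Sprung shut, 5 N shut to 10 N wide open; pushing open takes up to 15 N and ratchets: let go at 0.035 to 0.058 it returns to half open, beyond 0.061 to wide open, below 0.031 it shuts. Only the pad unlatches it; it then shuts in half a second
- thumb_front (a point): centre of the front (-x) face of the thumb plate on the moving jaw; moves with the jaw, axes as the jig's. Plate 44 mm wide (y), 8 mm thick, free from 37 mm (top of both jaw blocks) to 81 mm above the bench; the point is 62 mm above the bench and, shut, at x -63 mm on the jig. Free space before it above the jaws. Push it along jig +x
- catch (a joint): tilt of the catch lever in rad: 0 with its cross-wise stop pin down in the slide's path (as found; a spring keeps it there), grows as the release pad is pressed, end stop 0.36. The pin is clear of the notches from about 0.26
- pad_top (a point): centre of the top of the release pad, a flat steel plate 34 (x) by 36 mm (y) on the catch lever's +x end, 58 mm above the bench and x 115 mm on the jig when up. Pressed down it frees the jaw after 13 mm, end stop at 17 mm; it tips, shifting 9 mm to +x; takes 6 to 15 N with friction; springs up when let go. Hold it down until the jaw is shut
- blank: pine strip 75 x 25 x 18 mm beside the jig, origin under its centre; a bystander, to be left where it is
- glue: white glue bottle 150 mm tall, 56 mm across, beside the jig, origin under its centre; a bystander, to be left where it is
- tape: roll of tape 90 mm across, 24 mm high, lying beside the jig, origin under its centre; a bystander, to be left where it is
- pliers: pliers lying beside the jig, about 165 mm long, 12 mm high, origin near the pivot, jaws to its +x; a bystander, to be left where it is
- driver: screwdriver lying at the right of the bench, handle to its -x; a bystander, to be left where it is
- jar: small jar 75 mm tall, 68 mm across, at the left of the bench, origin under its centre; a bystander, to be left where it is
- sander: cork sanding block 90 x 45 x 35 mm at the right of the bench, origin under its centre; a bystander, to be left where it is

How it is judged:
By the outcome, as a careful person would: the job done as asked, in the order asked, and still so for the second after the job is handed in, with the robot touching nothing.
It also fails if it takes over 45 s, if anything falls off the work surface, if the arm or the gripper's body presses on something with over 40 N, if the wrist force passes 120 N, or if a joint passes its speed limit or range.

### The arm

A 6-joint arm with a two-finger parallel gripper is mounted at the origin on the work surface. World frame = base frame: x ahead of the robot, y to its left, z up, the work surface at z = 0. Lengths are in m, angles in degrees, forces in N, time in s.
With the tool pointing down it reaches from about 0.325 to 0.775 m from the base axis. Payload 5.5 kg.
Tool frame: the origin (TCP) lies on the front face of the gripper's body, between the roots of the fingers; the fingertips stand 80 mm ahead of it and the grasp point (between the pads) lies 61 mm ahead of it; z points along the fingers, y is the line along which they close (so a half turn about z gives the same grasp; the last joint's range is limited). The gripper opens to 88 mm and grips with 3 to 60 N. Pads are 20 mm wide; open, the fingers measure 115 mm over their backs; the gripper's body (75 mm by 178 mm) begins 61 mm behind the grasp point.
Start: joints at [-76.645, 5.22, 70.514, -0, 104.267, -3.249], TCP at [0.171, -0.575, 0.303] pointing down, gripper open.
Joint ranges: [-164.24, 164.24], [-49.07, 125.15], [9.68, 141.18], [-86.29, 266.29], [3.28, 154.24], [-151.56, 151.56]. Speed limits (degrees/s): [147.25, 147.25, 172.46, 180, 180, 180].

### API

Orientations are given as [roll, pitch, yaw] about the fixed x, y, z axes, in that order (R = Rz(yaw) Ry(pitch) Rx(roll)).
In Python, from station import r gives the robot as it stands.
- The arm moves only by the tool send_rows, never from a script. Its argument "motion" is text: rows parted by semicolons, each of 5 numbers parted by spaces: the opening, from 0 (shut) to 1 (fully open), then the shift along the tool's x, y, z in cm, then the turn about the tool's z in rad. A call has 1 to 8 rows; each row is the pose to reach, as a shift and turn from the pose commanded when the call began, along the tool's axes at that moment; what a row does not reach only later rows make up. A row lasts 1/12 s, in which the tool goes at most 41.7 mm and 7.16 degrees, less where a joint would pass 70% of its speed; a pose out of reach is approached as far as the arm can. A call with a gripper value outside its range is refused whole. The fingers move at their own pace and stop on an object; "squeeze" is the grip in N (left out, the last holds). Time passes only in rows, so rows that repeat a pose let the fingers close. It gives the time, the measured TCP pose, the force, the opening and the grip force at its end, in the units of the state.
- r.get_obs(): the state, without advancing time (a new reading comes with each control period).
- r.snapshot(name): name is "scene" or "top"; returns (picture, depth): 400x640x3 uint8, red, green, blue; 400x640 float32, m along the optical axis (not along the pixel's ray), 0 where there is no reading.
- r.camera_info(name): a dict with "vfov" (degrees; the focal length in pixels is half the picture's height over the tangent of half this angle, whatever the lens; pixels are square), "cx", "cy" (the principal point, pixels), "distortion" ([k1, k2, p1, p2, k3] as OpenCV has them; the pictures are not rectified), "R" (3x3) and "t" (3): a world point X has camera coordinates R X + t. Camera axes: x right, y down, z forward; pixel columns grow to the right and rows downward; lengths in m; the calibration is good to about 2 mm. A picture is of the moment at which its call begins. camera_info takes no time and is no camera call.
- r.job_done(): hands the job in; it is judged then, once.
Trained networks look in the newest picture that a camera, given by its name, has taken for a name from the list of things; names that differ only in an ending like _2 or _b are one class to them, and where a whole thing is asked for, a point or a joint stands for the part that bears it (a point fixed in the world has none). Each returns a list of dicts, best first, with "score" (0 to 1); they miss things now and then, are a little off and sometimes report something else, mostly with a low value. They report only what shows in the picture. A call takes as long as a camera call.
- r.masks_of(camera, target): "pixels" (400x640 bool, what is visible of it) and "uv" ([column, row] in pixels, amid what is visible of it).
The state is a dict: "time_s": time; "q": joint angles; "dq": joint speeds; "tau": joint torques, N m; "tcp_pos": TCP position; "eef_rot": TCP orientation; "wrist_force": force on the tool from outside, world axes, zero at the start; "moment": the same for the moment, N m; "width": opening from 0.0 (shut) to 1.0 (fully open); "finger_force": force on a finger pad.
Only numpy, scipy, OpenCV 4.12 (cv2) and the standard library are available. Lean on these libraries where they do the work, as an engineer would, in place of code of your own. Each camera call takes 0.05 s, during which the arm holds its last target. There are 200 camera calls.

## Working session

There is one attempt and no reset: what is moved stays moved. The work goes in short steps, Python scripts to look and compute and a tool call to move; the robot and the scene stay as the last step left them, time stands still between calls to the robot, and variables do not carry over. Pictures are saved under pics/ and viewed, at most 10 in all, crops included, and the job is handed in when it is done.

Besides the shell and the picture viewer there is one more tool, called after "Request:" as name(argument=value, ...), one argument or row to a line, values as JSON. send_rows: Moves the arm, as the interface text tells. Its arguments: {"type":"object","properties":{"motion":{"type":"string"},"squeeze":{"type":"number"}},"required":["motion"]}

```bash
mkdir -p pics; cat > h.py <<'E'
import numpy as np, cv2
from station import r
def K(n):
    i=r.camera_info(n); f=200/np.tan(np.radians(i['vfov'])/2)
    return np.array([[f,0,i['cx']],[0,f,i['cy']],[0,0,1.]]),np.array(i['distortion'],float),np.array(i['R']),np.array(i['t'])
def cloud(n,depth,mask):
    k,d,R,t=K(n); v,u=np.nonzero(mask&(depth>0)); z=depth[v,u]
    p=cv2.undistortPoints(np.stack([u,v],1).astype(np.float32)[:,None],k,d)[:,0]
    return (np.c_[p*z[:,None],z]-t)@R
E
python3 - <<'E'
from h import *
for n in ["scene","top"]:
    im,d=r.snapshot(n); cv2.imwrite(f"pics/{n}1.png",im[:,:,::-1]); np.save(f"{n}_d.npy",d)
    for th in ["jig","thumb_front","pad_top","blank","glue","tape","pliers"]:
        for m in r.masks_of(n,th)[:1]:
            np.save(f"{n}_{th}.npy",m["pixels"])
            c=cloud(n,d,m["pixels"]); print(n,th,round(m["score"],2),np.round(m["uv"]),len(c),np.round(np.median(c,0),3) if len(c) else '',np.round(np.percentile(c,[2,98],axis=0),3).tolist() if len(c) else '')
print(r.get_obs())
E
```

```text
scene jig 0.95 [304. 228.] 2414 [ 0.533 -0.076  0.017] [[0.426, -0.156, 0.006], [0.637, -0.002, 0.064]]
scene thumb_front 0.57 [297. 228.] 367 [ 0.523 -0.076  0.036] [[0.486, -0.113, 0.016], [0.59, -0.041, 0.085]]
scene pad_top 0.58 [323. 218.] 460 [ 0.581 -0.034  0.042] [[0.534, -0.07, 0.013], [0.626, 0.001, 0.063]]
scene blank 0.78 [288. 257.] 302 [ 0.541 -0.189  0.018] [[0.505, -0.21, 0.001], [0.574, -0.167, 0.023]]
scene glue 0.66 [331. 174.] 632 [0.525 0.085 0.084] [[0.497, 0.073, 0.007], [0.544, 0.11, 0.152]]
scene pliers 0.71 [305. 284.] 542 [ 0.631 -0.232  0.012] [[0.564, -0.292, 0.0], [0.696, -0.183, 0.016]]
top jig 0.67 [337. 206.] 2200 [ 0.525 -0.066  0.015] [[0.42, -0.146, 0.007], [0.631, 0.017, 0.064]]
top thumb_front 0.82 [337. 210.] 246 [ 0.512 -0.074  0.037] [[0.488, -0.107, 0.014], [0.537, -0.051, 0.084]]
top pad_top 0.9 [323. 190.] 338 [ 0.578 -0.034  0.041] [[0.536, -0.064, 0.02], [0.624, -0.003, 0.061]]
top blank 0.76 [372. 204.] 196 [ 0.538 -0.182  0.018] [[0.506, -0.203, 0.001], [0.57, -0.162, 0.022]]
top glue 0.76 [283. 209.] 337 [0.511 0.098 0.103] [[0.489, 0.
[... 197 characters left out ...]
, -0.289, 0.004], [0.694, -0.181, 0.015]]
{'time_s': 0.8, 'q': array([-7.66445217e+01,  5.21939246e+00,  7.05136186e+01, -3.96099508e-04,
        1.04265893e+02, -3.24897016e+00]), 'dq': array([-0.02587854, -0.03844178, -0.04907847,  0.05242958, -0.02180221,
        0.06721764]), 'tau': array([-1.44316448e-05, -4.46144235e+01, -4.06483161e+01,  6.98920526e-02,
        1.91642035e-02,  1.90634427e-05]), 'tcp_pos': array([ 0.17145566, -0.57500086,  0.30263679]), 'eef_rot': array([1.79998927e+02, 4.45400968e-04, 1.66043508e+01]), 'wrist_force': array([0.13694068, 0.55965854, 0.32087126]), 'moment': array([ 0.03142682, -0.00950074, -0.00035837]), 'finger_force': 0.0, 'width': 1.0004898474201314}
```

View pics/scene1.png

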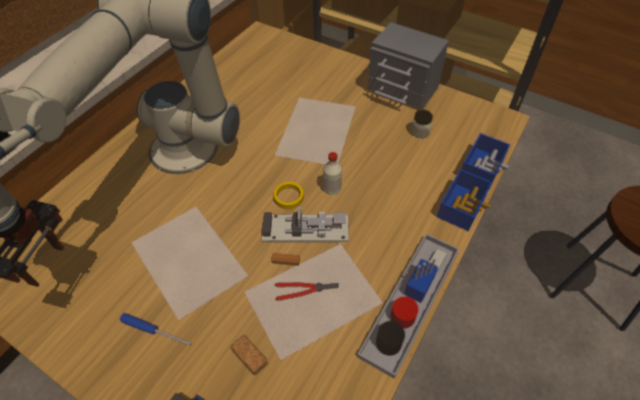

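View pics/top1.png

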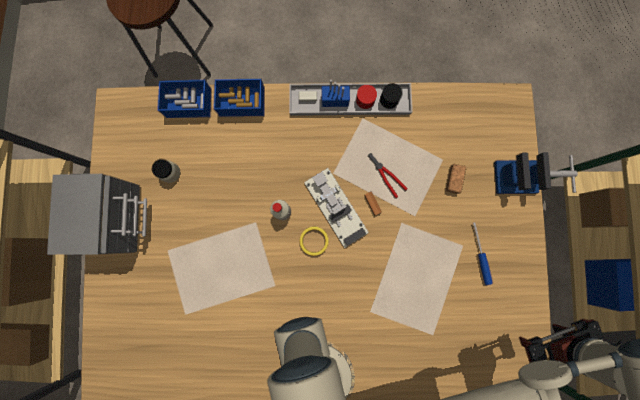

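The scene view shows the jig at about (305,227), dark jaw on the left and pad on the right. In the top view its dark jaw is at (352,238) and its pad end at (322,185). I'll fit the jig pose by silhouette and check it against a crop.

```bash
cat > fit.py <<'E'
from h import *
from scipy.optimize import minimize
B=[(-.105,.14,-.045,.045,0,.012),(-.102,-.08,-.03,.03,.012,.037),(-.001,.007,-.022,.022,.012,.081),(.098,.132,-.018,.018,.052,.058)]
def box(b): return np.array([[x,y,z] for x in b[:2] for y in b[2:4] for z in b[4:]])
def proj(n,P):
    k,d,R,t=K(n); return cv2.projectPoints(np.asarray(P,float),cv2.Rodrigues(R)[0],t,k,d)[0][:,0]
def W(p,P):
    c,s=np.cos(p[2]),np.sin(p[2]); return np.asarray(P)@np.array([[c,-s,0],[s,c,0],[0,0,1]]).T+[p[0],p[1],0]
def cost(p,cams,M):
    e=0
    for n in cams:
        a=np.zeros((1600,2560),np.uint8)
        for b in B: cv2.fillConvexPoly(a,cv2.convexHull(np.round((proj(n,W(p,box(b)))+.5)*4).astype(np.int32)),1)
        a=cv2.resize(a.astype(np.float32),(640,400),interpolation=cv2.INTER_AREA)
        e+=np.abs(a-M[n]).sum()/M[n].sum()
    return e
E
python3 - <<'E'
from fit import *
M={n:np.load(f"{n}_jig.npy").astype(np.float32) for n in ["scene","top"]}
for cams in (["scene"],["top"],["scene","top"]):
    best=None
    for y in (20,28,36):
        p0=[.517,-.083,np.radians(y)]
        s=minimize(cost,p0,args=(cams,M),method="Nelder-Mead",options=dict(initial_simplex=np.array([p0,np.add(p0,[.01,0,0]),np.add(p0,[0,.01,0]),np.add(p0,[0,0,.1])]),xatol=1e-4,fatol=1e-4))
        if best is None or s.fun<best.fun: best=s
    p=best.x; print(cams,np.round(best.fun,3),np.round(p[:2],4),np.degrees(p[2]).round(1))
out=[]
for n in ["scene","top"]:
    im=cv2.imread(f"pics/{n}1.png"); u=cv2.resize(im,None,fx=5,fy=5,interpolation=cv2.INTER_CUBIC)
    for b in B:
        cv2.polylines(u,[cv2.convexHull(np.round((proj(n,W(p,box(b)))+.5)*5).astype(np.int32))],1,(0,255,0),1)
    c=proj(n,[[p[0],p[1],0]])[0]*5; x,y=c.astype(int); out.append(u[y-290:y+290,x-195:x+195] if n=="top" else u[y-290:y+290,x-195-10:x+195])
cv2.imwrite("pics/fit.png",np.hstack(out))
np.save("p.npy",p)
# depth check
for n in ["scene","top"]:
    c=cloud(n,np.load(n+"_d.npy"),M[n]>0); l=W([0,0,-p[2]],c-[p[0],p[1],0])
    for nm,m in (("pad",(l[:,2]>.05)&(l[:,0]>.06)),("thumb",(l[:,2]>.05)&(l[:,0]<.05))):
        print(n,nm,m.sum(),np.round(l[m].mean(0),4),np.round(l[m].min(0),4),np.round(l[m].max(0),4))
for X in ([.115,0,.058],[-.001,0,.062],[-.063,0,.062]): print(np.round(W(p,[X]),4))
E
```

```text
['scene'] 0.051 [ 0.5093 -0.0747] 30.5
['top'] 0.029 [ 0.5128 -0.0749] 31.0Traceback (most recent call last):
  File "<stdin>", line 7, in <module>
    res = _minimize_neldermead(fun, x0, args, callback, bounds=bounds,
                               **options)
    fxr = func(xr)
    fx = function(np.copy(x), *(wrapper_args + args))
  File "fit.py", line 13, in cost
    for b in B: cv2.fillConvexPoly(a,cv2.convexHull(np.round((proj(n,W(p,box(b)))+.5)*4).astype(np.int32)),1)
                                                              ~~~~^^^^^^^^^^^^^^^
  File "fit.py", line 6, in proj
    k,d,R,t=K(n); return cv2.projectPoints(np.asarray(P,float),cv2.Rodrigues(R)[0],t,k,d)[0][:,0]
            ~^^^
  File "h.py", line 4, in K
    i=r.camera_info(n); f=200/np.tan(np.radians(i['vfov'])/2)
ValueError: time passes only in moves, steps and waits
```

```bash
sed -i 's/^def K(n):/import functools\n@functools.cache\ndef K(n):/' h.py
cat > fin.py <<'E'
from fit import *
import sys
M={n:np.load(f"{n}_jig.npy").astype(np.float32) for n in ["scene","top"]}
p0=[.511,-.075,np.radians(30.8)]
s=minimize(cost,p0,args=(["scene","top"],M),method="Nelder-Mead",options=dict(initial_simplex=np.array([p0,np.add(p0,[.006,0,0]),np.add(p0,[0,.006,0]),np.add(p0,[0,0,.04])]),xatol=1e-4,fatol=1e-4))
p=s.x; print(s.fun,p[:2],np.degrees(p[2])); np.save("p.npy",p)
out=[]
for n in ["scene","top"]:
    u=cv2.resize(cv2.imread(f"pics/{n}1.png"),None,fx=5,fy=5,interpolation=cv2.INTER_CUBIC)
    for b in B: cv2.polylines(u,[cv2.convexHull(np.round((proj(n,W(p,box(b)))+.5)*5).astype(np.int32))],1,(0,255,0),1)
    x,y=(proj(n,[[p[0],p[1],0]])[0]*5).astype(int); w=240 if n=="scene" else 155
    out.append(u[y-290:y+290,x-w:x+w])
cv2.imwrite("pics/fit.png",np.hstack(out))
for n in ["scene","top"]:
    c=cloud(n,np.load(n+"_d.npy"),M[n]>0); l=W([0,0,-p[2]],c-[p[0],p[1],0])
    for nm,m in (("pad",(l[:,2]>.05)&(l[:,0]>.06)),("thumb",(l[:,2]>.05)&(l[:,0]<.05))):
        print(n,nm,m.sum(),np.round(l[m].mean(0),4),np.round(np.percentile(l[m],[5,95],axis=0),4).tolist())
E
cat > to.py <<'E'
# python3 to.py lx ly ztip [yawdeg] : tool shift (cm) and turn (rad) from now to fingertip at jig-local point
from h import *; import sys
p=np.load("p.npy"); o=r.get_obs(); a=[float(x) for x in sys.argv[1:]]
c,s=np.cos(p[2]),np.sin(p[2]); T=np.array([p[0]+c*a[0]-s*a[1],p[1]+s*a[0]+c*a[1],a[2]+.08])
y=np.radians(o['eef_rot'][2]); R=np.array([[np.cos(y),np.sin(y),0],[np.sin(y),-np.cos(y),0],[0,0,-1]])
l=np.array([[c,s],[-s,c]])@(o['tcp_pos'][:2]-p[:2])
print("target",T.round(4),"shift cm",(R.T@(T-o['tcp_pos'])*100).round(2),"turn",round(-(p[2]-y),3),"now local",l.round(4),"ztip",round(o['tcp_pos'][2]-.08,4),o['time_s'],o['eef_rot'].round(2),o['wrist_force'].round(1))
E
python3 fin.py; python3 to.py .12 0 .16
```

```text
0.09654136002063751 [ 0.51094441 -0.07480376] 30.831909000068904
scene pad 139 [ 0.1152 -0.0039  0.0591] [[0.0996, -0.0206, 0.0551], [0.1301, 0.0142, 0.0636]]
scene thumb 55 [ 0.0031 -0.0118  0.0765] [[-0.0003, -0.0251, 0.0533], [0.0063, 0.0124, 0.0852]]
top pad 130 [ 0.1155 -0.0005  0.058 ] [[0.0999, -0.0165, 0.0545], [0.1308, 0.0154, 0.0613]]
top thumb 47 [ 0.0032 -0.      0.0782] [[-0.0002, -0.0198, 0.0605], [0.0073, 0.0196, 0.0841]]
target [ 0.614  -0.0133  0.24  ] shift cm [ 58.46 -41.18   6.26] turn -0.248 now local [-0.5479 -0.2555] ztip 0.2226 0.8 [180.    0.   16.6] [0.1 0.6 0.3]
```

View pics/fit.png

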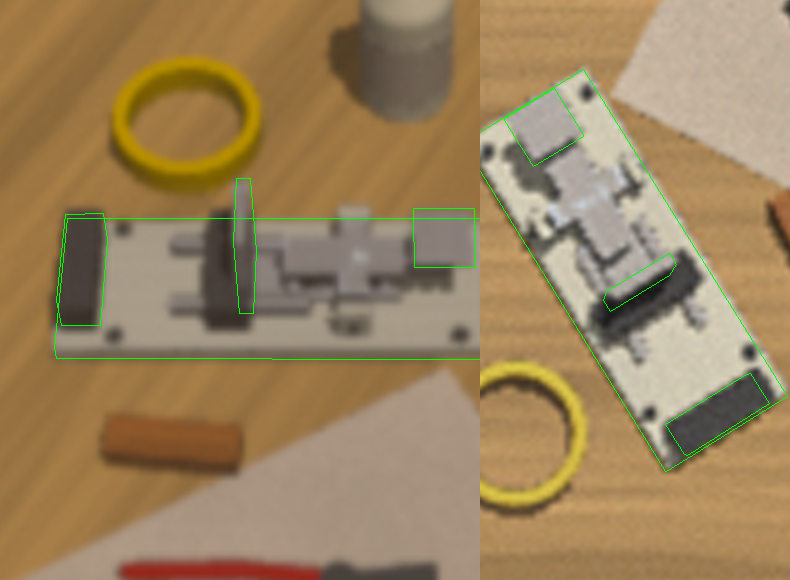

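The overlay matches both views: the pad outline is at about (445,238) in the left half and the thumb plate at (244,245). Pad and thumb depths agree with the given sizes to 1–2 mm, so I'll move with the fingers shut.

Request:
send_rows(
  motion="0 58.5 -41.2 0 -0.248;0 58.5 -41.2 0 -0.248;0 58.5 -41.2 0 -0.248;0 58.5 -41.2 0 -0.248;0 58.5 -41.2 0 -0.248;0 58.5 -41.2 0 -0.248;0 58.5 -41.2 0 -0.248;0 58.5 -41.2 0 -0.248",
  squeeze=10,
)

```text
time_s: 1.47
tcp_pos: [0.3785, -0.3114, 0.3029]
eef_rot: [180.0, -0.0, 30.8]
wrist_force: [-0.1, -0.3, -0.8]
width: 0.428
finger_force: 0.0
```

```bash
python3 to.py .12 0 .16
```

```text
target [ 0.614  -0.0133  0.24  ] shift cm [ 35.49 -13.55   6.29] turn -0.001 now local [-0.2349 -0.1353] ztip 0.2229 1.4667 [ 1.7995e+02 -2.0000e-02  3.0800e+01] [-0.1 -0.3 -0.8]
```

Request:
send_rows(
  motion="0 35.5 -13.5 0 0;0 35.5 -13.5 0 0;0 35.5 -13.5 0 0;0 35.5 -13.5 0 0;0 35.5 -13.5 0 0;0 35.5 -13.5 0 0;0 35.5 -13.5 0 0;0 35.5 -13.5 0 0",
)

```text
time_s: 2.13
tcp_pos: [0.5856, -0.0498, 0.3028]
eef_rot: [180.0, -0.0, 30.8]
wrist_force: [-0.4, -0.1, -0.1]
width: 0.004
finger_force: 0.0
```

Request:
send_rows(
  motion="0 4 -1.5 4 0;0 4 -1.5 6 0;0 4 -1.5 6 0;0 4 -1.5 6 0",
)

```text
time_s: 2.47
tcp_pos: [0.6105, -0.0181, 0.2403]
eef_rot: [-179.8, 0.3, 30.9]
wrist_force: [0.1, -0.2, 0.8]
width: 0.009
finger_force: 0.0
```

```bash
python3 to.py .12 0 .068
```

```text
target [ 0.614  -0.0133  0.148 ] shift cm [ 0.54 -0.23  9.23] turn 0.001 now local [ 0.1146 -0.0023] ztip 0.1603 2.4667 [-179.83    0.28   30.89] [ 0.1 -0.2  0.8]
```

Request:
send_rows(
  motion="0 0.5 -0.2 3 0;0 0.5 -0.2 6 0;0 0.5 -0.2 8 0;0 0.5 -0.2 9 0;0 0.5 -0.2 9 0;0 0.5 -0.2 9 0",
)

```text
time_s: 2.97
tcp_pos: [0.6149, -0.0152, 0.1549]
eef_rot: [179.9, -0.1, 30.7]
wrist_force: [0.2, -0.5, 0.1]
width: 0.005
finger_force: 0.0
```

```bash
python3 to.py .122 0 .058
```

```text
target [ 0.6157 -0.0123  0.138 ] shift cm [ 0.22 -0.21  1.69] turn -0.002 now local [ 0.1198 -0.0021] ztip 0.0749 2.9667 [ 1.7991e+02 -1.1000e-01  3.0740e+01] [ 0.2 -0.5  0.1]
```

Request:
send_rows(
  motion="0 0.2 -0.2 0.5 0;0 0.2 -0.2 1 0;0 0.3 -0.2 1.4 0;0 0.4 -0.2 1.7 0;0 0.5 -0.2 2 0;0 0.6 -0.2 2.3 0;0 0.7 -0.2 2.5 0;0 0.7 -0.2 2.5 0",
)

```text
time_s: 3.63
tcp_pos: [0.6208, -0.0083, 0.1287]
eef_rot: [179.9, -0.2, 30.8]
wrist_force: [3.2, 2.2, 3.4]
width: 0.007
finger_force: 1.9
```

```bash
python3 to.py .127 0 .044
```

```text
target [ 0.62   -0.0097  0.124 ] shift cm [-0.14  0.08  0.47] turn 0.0 now local [0.1284 0.0008] ztip 0.0487 3.6333 [179.93  -0.2   30.85] [3.2 2.2 3.4]
```

Request:
send_rows(
  motion="0 0 0 0.2 0;0 0 0 0.3 0;0 0 0 0.4 0;0 0 0 0.4 0",
)

```text
time_s: 3.97
tcp_pos: [0.6205, -0.0085, 0.1244]
eef_rot: [179.9, -0.2, 30.8]
wrist_force: [4.9, 3.2, 4.0]
width: 0.006
finger_force: 2.9
```

```bash
cat > see.py <<'E'
from fit import *; import sys
p=np.load("p.npy"); out=[]
for n in ["scene","top"]:
    im,d=r.snapshot(n)
    u=cv2.resize(im[:,:,::-1],None,fx=5,fy=5,interpolation=cv2.INTER_CUBIC)
    x,y=(proj(n,[[p[0],p[1],0]])[0]*5).astype(int); w=240 if n=="scene" else 155
    out.append(u[y-290:y+290,x-w:x+w])
    m=r.masks_of(n,"jig"); c=cloud(n,d,m[0]["pixels"] if m else np.zeros((400,640),bool)); l=W([0,0,-p[2]],c-[p[0],p[1],0])
    k=(l[:,2]>.06)&(l[:,0]<.03)&(abs(l[:,1])<.022)
    if k.sum(): print(n,"thumb",k.sum(),np.median(l[k,0]).round(4),"opening~",(np.median(l[k,0])+.059).round(4))
    k=(l[:,2]>.028)&(l[:,0]<.03)&(l[:,0]>-.075)
    if k.sum(): print(n,"jaw hi pts",k.sum(),np.percentile(l[k,0],[5,50,95]).round(4))
cv2.imwrite(f"pics/{sys.argv[1]}.png",np.hstack(out))
E
python3 to.py .127 0 .044; python3 see.py a1
```

```text
target [ 0.62   -0.0097  0.124 ] shift cm [-0.11  0.08  0.04] turn -0.0 now local [0.1281 0.0008] ztip 0.0444 3.9667 [179.95  -0.18  30.83] [4.9 3.2 4. ]
scene thumb 44 -0.0577 opening~ 0.0013
scene jaw hi pts 212 [-0.0738 -0.0591  0.0152]
top thumb 40 -0.0579 opening~ 0.0011
top jaw hi pts 161 [-0.0739 -0.0641 -0.0544]
```

View pics/a1.png

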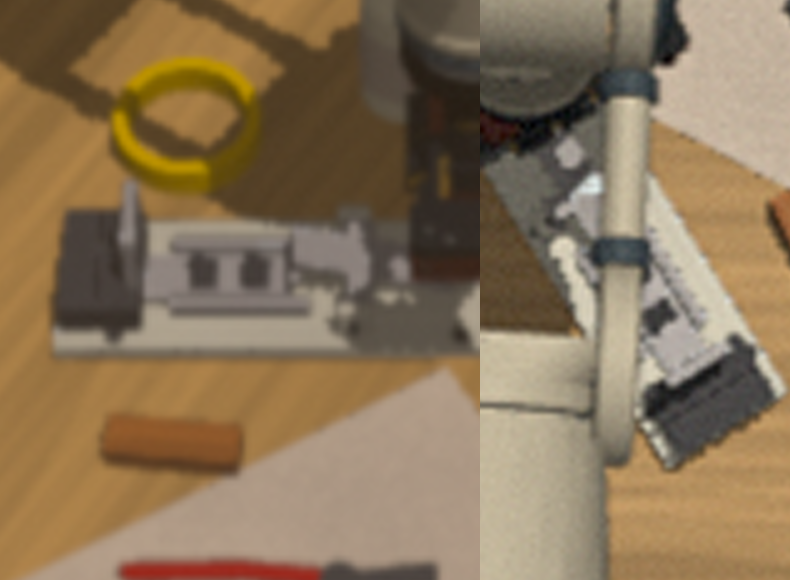

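The jaw has sprung shut: the thumb plate now stands beside the dark block at about (130,225). I'll hold a little longer, then lift.

Request:
send_rows(
  motion="0 0 0 0 0;0 0 0 0 0;0 0 0 0 0;0 0 0 -0.5 0;0 0 0 -1.5 0;0 0 0 -4 0;0 0 0 -7 0;0 0 0 -9 0",
)

```text
time_s: 4.83
tcp_pos: [0.6191, -0.0092, 0.2157]
eef_rot: [-180.0, 0.1, 30.8]
wrist_force: [0.6, -0.3, -0.1]
width: 0.007
finger_force: 0.0
```

```bash
python3 see.py a2; python3 to.py -.085 0 .15
```

```text
scene thumb 43 -0.0582 opening~ 0.0008
scene jaw hi pts 219 [-0.0734 -0.0589  0.027 ]
top thumb 40 -0.0579 opening~ 0.0011
top jaw hi pts 160 [-0.074  -0.0644 -0.0527]
target [ 0.438  -0.1184  0.23  ] shift cm [-21.17   0.1   -1.66] turn -0.001 now local [0.1267 0.0009] ztip 0.1334 5.0333 [-1.7999e+02  5.0000e-02  3.0800e+01] [ 0.7 -1.1 -1.3]
```

Confirmed shut. Next I'll go in front of the thumb plate.

Request:
send_rows(
  motion="0 -21.7 0 -1.5 0;0 -21.7 0 -1.5 0;0 -21.7 0 -1.5 0;0 -21.7 0 -1.5 0;0 -21.7 0 -1.5 0;0 -21.7 0 -1.5 0;0 -21.7 0 -1.5 0;0 -21.7 0 -1.5 0",
)

```text
time_s: 5.7
tcp_pos: [0.433, -0.12, 0.2274]
eef_rot: [-179.9, 0.0, 30.7]
wrist_force: [-0.4, 0.1, 0.2]
width: 0.007
finger_force: 0.0
```

```bash
python3 to.py -.090 0 .052
```

```text
target [ 0.4337 -0.1209  0.132 ] shift cm [0.01 0.11 9.54] turn -0.002 now local [-0.0901  0.0011] ztip 0.1474 5.7 [-1.7991e+02  4.0000e-02  3.0740e+01] [-0.4  0.1  0.2]
```

Request:
send_rows(
  motion="0 0 0.1 3 0;0 0 0.1 6 0;0 0 0.1 8 0;0 0 0.1 9 0;0 0 0.1 9.5 0;0 0 0.1 9.5 0;0 0 0.1 9.5 0",
)

```text
time_s: 6.28
tcp_pos: [0.4345, -0.1207, 0.1344]
eef_rot: [180.0, -0.0, 30.9]
wrist_force: [-0.1, 0.0, 0.5]
width: 0.014
finger_force: 0.0
```

Request:
send_rows(
  motion="0 0.8 0 0 0;0 1.4 0 0 0;0 2 0 0 0;0 2.6 0 0 0;0 3.2 0 0 0;0 3.8 0 0 0;0 4.4 0 0 0;0 4.4 0 0 0",
)

```text
time_s: 6.95
tcp_pos: [0.4719, -0.0987, 0.1349]
eef_rot: [179.9, 0.1, 30.8]
wrist_force: [-4.5, -3.0, 4.1]
width: 0.002
finger_force: 2.9
```

```bash
python3 to.py -.026 0 .052; python3 see.py a3
```

```text
target [ 0.4886 -0.0881  0.132 ] shift cm [ 1.97 -0.05  0.29] turn -0.0 now local [-0.0457 -0.0005] ztip 0.0549 6.95 [1.7992e+02 1.0000e-01 3.0800e+01] [-4.5 -3.   4.1]
scene jaw hi pts 112 [-0.0514 -0.0348  0.0295]
```

Request:
send_rows(
  motion="0 0.4 0 0 0;0 0.8 0 0 0;0 1.2 0 0 0;0 1.6 0 0 0;0 1.9 0 0 0;0 1.9 0 0 0;0 1.9 0 0 0",
)

```text
time_s: 7.73
tcp_pos: [0.4875, -0.0894, 0.1348]
eef_rot: [179.9, 0.2, 30.8]
wrist_force: [-7.9, -3.9, 6.2]
width: 0.004
finger_force: 4.7
```

```bash
python3 to.py -.026 0 .052; python3 see.py a4
```

```text
target [ 0.4886 -0.0881  0.132 ] shift cm [ 0.16 -0.05  0.28] turn -0.001 now local [-0.0276 -0.0005] ztip 0.0548 7.7333 [1.7993e+02 1.7000e-01 3.0790e+01] [-7.9 -3.9  6.2]
scene jaw hi pts 120 [-0.0321 -0.0151  0.0293]
```

View pics/a4.png

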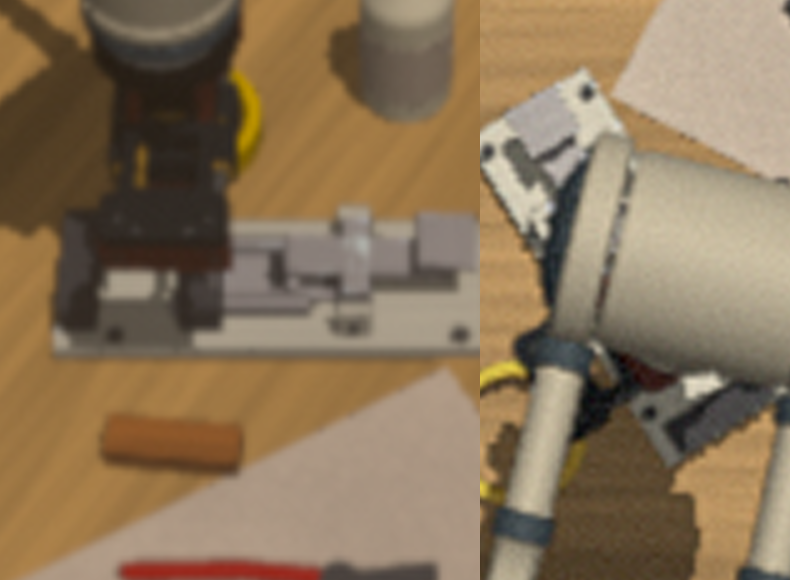

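The jaw block's right edge is at about x = 222, against 142 shut and 250 wide open, so it is about 46 mm open and inside the window. I'll back off along −x and lift.

Request:
send_rows(
  motion="0 -0.6 0 0 0;0 -1.2 0 0 0;0 -2 0 0 0;0 -3 0 0 0;0 -4.5 0 0 0;0 -5.5 0 0 0;0 -5.5 0 0 0;0 -5.5 0 0 0",
)

```text
time_s: 8.6
tcp_pos: [0.4406, -0.1169, 0.1338]
eef_rot: [180.0, -0.1, 30.8]
wrist_force: [-0.3, -0.1, 0.7]
width: 0.007
finger_force: 0.0
```

Request:
send_rows(
  motion="0 0 0 -4 0;0 0 0 -8 0;0 0 0 -12 0;0 -4 0 -16 0;0 -8 4 -16 0;0 -10 8 -16 0;0 -10 12 -16 0;0 -10 15 -16 0",
)

```text
time_s: 9.27
tcp_pos: [0.4279, -0.2913, 0.2952]
eef_rot: [179.8, -0.1, 30.8]
wrist_force: [0.2, 0.1, 1.1]
width: 0.008
finger_force: 0.0
```

Request:
send_rows(
  motion="0 0 4 0 0;0 0 8 0 0;0 0 12 0 0;0 0 15 0 0;0 0 15 0 0;0 0 15 0 0",
)

```text
time_s: 9.77
tcp_pos: [0.5057, -0.4189, 0.2906]
eef_rot: [-179.8, 0.0, 30.8]
wrist_force: [0.3, 0.3, 0.3]
width: 0.006
finger_force: 0.0
```

```bash
python3 see.py a5; python3 to.py -.026 0 .052
```

```text
scene thumb 34 -0.0268 opening~ 0.0322
scene jaw hi pts 243 [-0.0463 -0.0302  0.0266]
top thumb 41 -0.0264 opening~ 0.0326
top jaw hi pts 212 [-0.0456 -0.0328  0.0183]
target [ 0.4886 -0.0881  0.132 ] shift cm [ 15.48 -29.05  16.3 ] turn 0.001 now local [-0.1806 -0.2906] ztip 0.215 9.9667 [ 1.799e+02 -5.000e-02  3.087e+01] [-0.2  0.3  1.2]
```

View pics/a5.png

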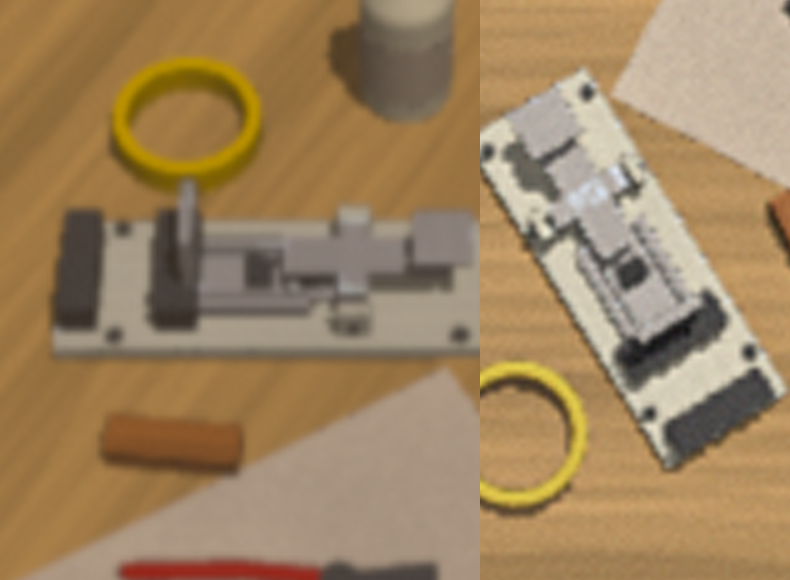

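The jaw is latched at about 32 mm, with the thumb plate at (187,235). The bystanders haven't moved and the hand is clear.

```bash
python3 -c "from station import r; print(r.job_done())"
```

```text
the job is handed in; nothing more can be done
None
```

The jig is latched at half open (about 32 mm measured in both cameras), after the jaw was first released fully shut; the hand is clear, the other things near the jig lie where they were, and the job is handed in.

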